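Sift the longans out of the monk fruit at the tea counter

TASK

Pick up the square strainer by its slanted orange grip and hold it still for a moment over the round metal tray, with all the fruit still in it; then, keeping it level, shake it side to side, across the line of its grip, until all four small longans have dropped into the tray and only the two big monk fruits are left in it. Then set the strainer, with the monk fruits in it, flat on the middle of the scale's platform, lowering it all the way down before you let go. Don't disturb the red bottle, the amber jar and the white mug.

Things in the scene. Friction and masses are not known exactly. Their poses are not given: they have to be found in the camera images.
- sieve: loose square steel strainer, 190 to 260 g, fruit 106 g more. Origin at the centre of its underside, z up, grip on its -x side, which faces left (about +y of the room). Walls 148 mm square outside, 140 mm inside, 50 mm high. A longan leaves its groove when the strainer is shaken along its y axis at over about 2.4 m/s2 (strokes of 40 to 60 mm in some 0.25 s), or leans sideways over 14 degrees
- sieve_centre (a point): centre of the strainer, 26 mm above its underside; axes as the strainer's
- sieve_floor (a point): centre of the strainer's floor, 12 mm above its underside. The floor is four 6 mm rods along x in two close pairs, at y = +-25 mm (rods of a pair 8.6 mm apart, so that a longan rests in the groove between them). Three open slots along x, 36 to 37 mm wide, one in the middle and one along each of the +y and -y walls, let longans through but not monk fruits
- sieve_grip (a point): point to grasp in the orange grip plate, 103 mm to -x of the strainer's centre, 91 mm above its underside. Plate: 10 mm thick, 100 mm wide along y, 88 mm long, leaning away from the strainer 30 degrees from vertical, up along (-0.497, 0, 0.868) in the strainer's axes; upper edge 32 mm past this point. Pinch its broad faces, fingers pointing down along it, at about 100 N: the load hangs out ahead
- tray_in (a point): centre of the inner floor of the round metal tray, fixed, 5 mm above the counter; the tray is 210 mm across and 45 mm high outside, its wall 4 mm thick
- scale_top (a point): centre of the top of the scale's steel platform, 160 mm square, 38 mm above the counter; axes: z up, the platform's sides lie along x and y. The scale is fixed; its low display (22 mm high) sticks out to its -x
- longan0_center (a point): dried longan, a small light-brown ball 30 mm across, 14 g; the point is its centre. At the start it lies in the strainer, in the shallow groove between the two rods on the strainer's -y side
- longan1_center (a point): dried longan, a small light-brown ball 30 mm across, 14 g; the point is its centre. At the start it lies in the strainer, in the shallow groove between the two rods on the strainer's -y side
- longan2_center (a point): dried longan, a small light-brown ball 30 mm across, 14 g; the point is its centre. At the start it lies in the strainer, in the shallow groove between the two rods on the strainer's -y side
- longan3_center (a point): dried longan, a small light-brown ball 30 mm across, 14 g; the point is its centre. At the start it lies in the strainer, in the shallow groove between the two rods on the strainer's -y side
- monk0_center (a point): dried monk fruit, a large dark olive-brown ball 60 mm across, 25 g; the point is its centre. At the start it lies in the strainer on the +y side, against the wall
- monk1_center (a point): dried monk fruit, a large dark olive-brown ball 60 mm across, 25 g; the point is its centre. At the start it lies in the strainer on the +y side, against the wall
- syrup: bystander: red bottle, 68 mm across, 170 mm high, standing to the right of the work; origin at the centre of its underside
- canister: bystander: amber glass jar, 90 mm across, 120 mm high, standing beyond the work; origin at the centre of its underside
- cup: bystander: white mug, 84 mm across, 100 mm high, standing to the left of the work; origin at the centre of its underside
Mind the look-alikes: they are no part of the job. What is shaped like the part that bears monk1_center but pink or purple is not meant.

How it is judged (in metres and radians):
On the way, in this order (a step that is already met when the one before it is completed fails the run):
1. the strainer, taken by its grip, is held still over the tray (its centre within 80 mm of the tray's centre and over 68 mm above the counter) with all six fruits in it (horizontal distance between sieve_centre and tray_in below 0.08 m and height (world z) of sieve_centre above 0.068 m and distance between the grasp point and sieve_grip below 0.05 m and linear speed of sieve below 0.05 m/s and x of longan0_center in the frame of sieve_centre between -0.075 and 0.075 m and y of longan0_center in the frame of sieve_centre between -0.075 and 0.075 m and z of longan0_center in the frame of sieve_centre between -0.008 and 0.06 m and x of longan1_center in the frame of sieve_centre between -0.075 and 0.075 m and y of longan1_center in the frame of sieve_centre between -0.075 and 0.075 m and z of longan1_center in the frame of sieve_centre between -0.008 and 0.06 m and x of longan2_center in the frame of sieve_centre between -0.075 and 0.075 m and y of longan2_center in the frame of sieve_centre between -0.075 and 0.075 m and z of longan2_center in the frame of sieve_centre between -0.008 and 0.06 m and x of longan3_center in the frame of sieve_centre between -0.075 and 0.075 m and y of longan3_center in the frame of sieve_centre between -0.075 and 0.075 m and z of longan3_center in the frame of sieve_centre between -0.008 and 0.06 m and x of monk0_center in the frame of sieve_centre between -0.075 and 0.075 m and y of monk0_center in the frame of sieve_centre between -0.075 and 0.075 m and z of monk0_center in the frame of sieve_centre between -0.008 and 0.06 m and x of monk1_center in the frame of sieve_centre between -0.075 and 0.075 m and y of monk1_center in the frame of sieve_centre between -0.075 and 0.075 m and z of monk1_center in the frame of sieve_centre between -0.008 and 0.06 m), for 0.1 s.
2. the strainer is shaken over the tray (moving faster than 0.08 m/s) (horizontal distance between sieve_centre and tray_in below 0.08 m and height (world z) of sieve_centre above 0.068 m and distance between the grasp point and sieve_grip below 0.05 m and linear speed of sieve above 0.08 m/s).
3. all four longans lie in the tray, and both monk fruits are in the strainer, held up off the tray and counter (horizontal distance between each of longan0_center, longan1_center, longan2_center, longan3_center and tray_in below 0.1 m and height (world z) of each of longan0_center, longan1_center, longan2_center, longan3_center below 0.045 m and x of monk0_center in the frame of sieve_centre between -0.075 and 0.075 m and y of monk0_center in the frame of sieve_centre between -0.075 and 0.075 m and z of monk0_center in the frame of sieve_centre between -0.008 and 0.06 m and x of monk1_center in the frame of sieve_centre between -0.075 and 0.075 m and y of monk1_center in the frame of sieve_centre between -0.075 and 0.075 m and z of monk1_center in the frame of sieve_centre between -0.008 and 0.06 m and height (world z) of sieve_centre above 0.068 m), for 0.1 s.
4. the strainer stands on the scale's platform while still gripped (horizontal distance between sieve_centre and scale_top below 0.03 m and height (world z) of sieve_centre between 0.06 and 0.069 m and angle between sieve_centre's own z axis and vertical below 0.06 rad and contact force between sieve and the fingers above 1 N), for 0.1 s.
At the end, for the whole second after the job is handed in: Longans in the tray: centres within 100 mm of its axis, below 45 mm height. Monk fruits inside the strainer. Strainer let go and at rest, level within 0.06 rad on the scale, its centre within 30 mm horizontally of the platform centre and 60 to 69 mm above the counter (horizontal distance between each of longan0_center, longan1_center, longan2_center, longan3_center and tray_in below 0.1 m and height (world z) of each of longan0_center, longan1_center, longan2_center, longan3_center below 0.045 m and x of monk0_center in the frame of sieve_centre between -0.075 and 0.075 m and y of monk0_center in the frame of sieve_centre between -0.075 and 0.075 m and z of monk0_center in the frame of sieve_centre between -0.008 and 0.06 m and x of monk1_center in the frame of sieve_centre between -0.075 and 0.075 m and y of monk1_center in the frame of sieve_centre between -0.075 and 0.075 m and z of monk1_center in the frame of sieve_centre between -0.008 and 0.06 m and horizontal distance between sieve_centre and scale_top below 0.03 m and height (world z) of sieve_centre between 0.06 and 0.069 m and angle between sieve_centre's own z axis and vertical below 0.06 rad and linear speed of sieve below 0.02 m/s); the robot touches nothing.
It fails at once if the strainer is tipped more than 15 degrees (0.26 rad) (angle between sieve_centre's own z axis and vertical above 0.26 rad).
It fails at once if the bottle is moved more than 30 mm (distance of syrup from where it was at the start of the episode above 0.03 m).
It fails at once if the jar is moved more than 30 mm (distance of canister from where it was at the start of the episode above 0.03 m).
It fails at once if the mug is moved more than 30 mm (distance of cup from where it was at the start of the episode above 0.03 m).
It also fails if it takes over 61 s, if anything falls off the work surface, if the arm or the gripper's body presses on something with over 40 N, if the wrist force passes 120 N, or if a joint passes its speed limit or range.

ROBOT

A 6-joint arm with a two-finger parallel gripper is mounted at the origin on the work surface. World frame = base frame: x ahead of the robot, y to its left, z up, the work surface at z = 0. Lengths are in m, angles in degrees, forces in N, time in s.
With the tool pointing down it reaches from about 0.4 to 0.825 m from the base axis. Payload 7 kg.
Tool frame: the origin (TCP) lies midway between the tips of the shut fingers; the grasp point (between the pads) lies 19 mm behind it (r.grip_point_offset is the z of the grasp point in the tool frame, in m); z points along the fingers, y is the line along which they close (so a half turn about z gives the same grasp; the last joint's range is limited). The gripper opens to 88 mm and grips with 3 to 60 N. Pads are 19 mm wide; open, the fingers measure 130 mm over their backs; the gripper's body (78 mm by 193 mm) begins 47 mm behind the grasp point.
Start: joints at [-59.582, 20.546, 0.682, 0, -70.136, -16.507], TCP at [0.162, -0.655, 0.227] pointing down, gripper open.
Joint ranges: [-176.03, 176.03], [-82.01, 121.73], [-58.28, 71.71], [-173.87, 95.51], [-174.79, -0.11], [-173.66, 173.66]. Speed limits (degrees/s): [136.94, 136.94, 172.46, 180, 180, 180].

INTERFACE

Orientations are given as [roll, pitch, yaw] about the fixed x, y, z axes, in that order (R = Rz(yaw) Ry(pitch) Rx(roll)).
In Python, from plant import r, viewer, recognise, outline_of, pinpoint gives the robot as it stands.
- The arm moves only by the tool move_arm, never from a script. Its argument "targets" is a list of rows, each a list of 2 entries, a list of its own where there are three numbers: the shift along the tool's x, y, z in cm, then the turn, a rotation vector about the tool's x, y, z in rad. A call has 1 to 5 rows; each row is the pose to reach, as a shift and turn from the pose commanded when the call began, along the tool's axes at that moment; what a row does not reach only later rows make up. A row lasts 1/8 s, in which the tool goes at most 62.5 mm and 10.7 degrees, less where a joint would pass 70% of its speed; a pose out of reach is approached as far as the arm can. A call with a gripper value outside its range is refused whole. "jaw" is the finger opening in cm, from 0 to 8.76, set as the call begins (left out, the last holds). The fingers move at their own pace and stop on an object; "squeeze" is the grip in N (left out, the last holds). Time passes only in rows, so rows that repeat a pose let the fingers close. It gives the time, the measured TCP pose, the force, the opening and the grip force at its end, in the units of the state.
- r.get_state(): the state, without advancing time (a new reading comes with each control period).
- viewer.capture(name): name is "scene" or "top"; returns a dict with "image" (480x640x3 uint8, blue, green, red), "intrinsics" (3x3 intrinsics, pixels), "camera_from_world" (4x4, takes a point from world to camera coordinates). Camera axes: x right, y up, looking along -z (the intrinsics and any distortion apply to the point x, -y, -z); pixel columns grow to the right and rows downward; lengths in m; the calibration is good to about 2 mm. A picture is of the moment at which its call begins. There is no depth.
- r.close_job(): hands the job in; it is judged then, once.
Trained networks look in the newest picture that a camera, given by its name, has taken for a name from the list of things; names that differ only in an ending like _2 or _b are one class to them, and where a whole thing is asked for, a point or a joint stands for the part that bears it (a point fixed in the world has none). Each returns a list of dicts, best first, with "score" (0 to 1); they miss things now and then, are a little off and sometimes report something else, mostly with a low value. They report only what shows in the picture. A call takes as long as a camera call. They do not tell look-alikes from the thing itself.
- recognise(label, camera): "box" ([left, top, right, bottom] in pixels, round what is visible of it).
- outline_of(label, camera): "mask" (480x640 bool, what is visible of it) and "box" ([left, top, right, bottom] in pixels, round what is visible of it).
- pinpoint(label, camera): "location" ([row, column] in pixels: a listed point, or the origin of a listed thing).
The state is a dict: "time_s": time; "joints": joint angles; "qd": joint speeds; "joint_torque": joint torques, N m; "tcp_pos": TCP position; "eef_rot": TCP orientation; "contact_force": force on the tool from outside, world axes, zero at the start; "moment": the same for the moment, N m; "gripper_width": finger opening in m; "gripper_force": force on a finger pad.
Only numpy, scipy, OpenCV 4.12 (cv2) and the standard library are available. Lean on these libraries where they do the work, as an engineer would, in place of code of your own. Each camera call takes 0.05 s, during which the arm holds its last target. There are 200 camera calls.

## Working session

There is one attempt and no reset: what is moved stays moved. The work goes in short steps, Python scripts to look and compute and a tool call to move; the robot and the scene stay as the last step left them, time stands still between calls to the robot, and variables do not carry over. Pictures are saved under pics/ and viewed, at most 10 in all, crops included, and the job is handed in when it is done.

Besides the shell and the picture viewer there is one more tool, called after "Call:" as name(argument=value, ...) on one line, values as JSON. move_arm: Moves the arm, as the interface text tells. Its arguments: {"type":"object","properties":{"targets":{"type":"array","items":{"type":"array"}},"jaw":{"type":"number"},"squeeze":{"type":"number"}},"required":["targets"]}

```bash
ls; mkdir -p pics; cat > h.py <<'E'
import numpy as np, cv2
from plant import r, viewer, recognise, outline_of, pinpoint
def ray(c,row,col):
    K=np.array(c["intrinsics"]);T=np.array(c["camera_from_world"])
    p=np.linalg.inv(K)@[col,row,1]; d=T[:3,:3].T@np.array([p[0],-p[1],-p[2]])
    return -T[:3,:3].T@T[:3,3], d/np.linalg.norm(d)
def atz(c,row,col,z):
    o,d=ray(c,row,col); return o+d*(z-o[2])/d[2]
def tri(rays):
    A=0;b=0
    for o,d in rays:
        P=np.eye(3)-np.outer(d,d);A=A+P;b=b+P@o
    return np.linalg.solve(A,b)
def proj(c,p):
    K=np.array(c["intrinsics"]);T=np.array(c["camera_from_world"]);q=T[:3,:3]@p+T[:3,3]
    u=K@[q[0],-q[1],-q[2]];return u[:2]/u[2]
E
python3 - <<'E'
from h import *
C={n:viewer.capture(n) for n in("scene","top")}
for n in C: cv2.imwrite(f"pics/{n}0.png",C[n]["image"]); print(n,np.round(ray(C[n],240,320),3).tolist())
for l in ["sieve_centre","sieve_floor","sieve_grip","tray_in","scale_top","syrup","canister","cup","longan0_center","monk0_center"]:
    for n in C:
        print(l,n,[(np.round(p["location"]).tolist(),round(p["score"],2)) for p in pinpoint(l,n)[:5]])
E
```

```text
pics
scene [[1.125, 0.321, 0.919], [-0.478, -0.312, -0.821]]
top [[0.478, -0.004, 1.468], [0.111, 0.003, -0.994]]
sieve_centre scene [([283.0, 424.0], 0.62)]
sieve_centre top [([264.0, 233.0], 0.9)]
sieve_floor scene [([288.0, 425.0], 0.88), ([149.0, 193.0], 0.25)]
sieve_floor top [([264.0, 236.0], 0.68)]
sieve_grip scene [([284.0, 479.0], 0.65)]
sieve_grip top [([267.0, 188.0], 0.8)]
tray_in scene [([212.0, 328.0], 0.58), ([269.0, 405.0], 0.31)]
tray_in top [([288.0, 344.0], 0.88)]
scale_top scene [([292.0, 407.0], 0.72), ([171.0, 240.0], 0.71)]
scale_top top [([274.0, 435.0], 0.9), ([289.0, 341.0], 0.37)]
syrup scene [([151.0, 191.0], 0.86)]
syrup top [([276.0, 505.0], 0.97)]
canister scene [([282.0, 259.0], 0.95)]
canister top [([195.0, 352.0], 0.87), ([287.0, 341.0], 0.33)]
cup scene [([323.0, 532.0], 0.97)]
cup top [([282.0, 147.0], 0.59)]
longan0_center scene [([278.0, 449.0], 0.65), ([271.0, 408.0], 0.28)]
longan0_center top [([277.0, 216.0], 0.52)]
monk0_center scene [([301.0, 442.0], 0.77), ([280.0, 447.0], 0.44)]
monk0_center top [([251.0, 212.0], 0.74), ([260.0, 234.0], 0.53)]
```

View pics/top0.png

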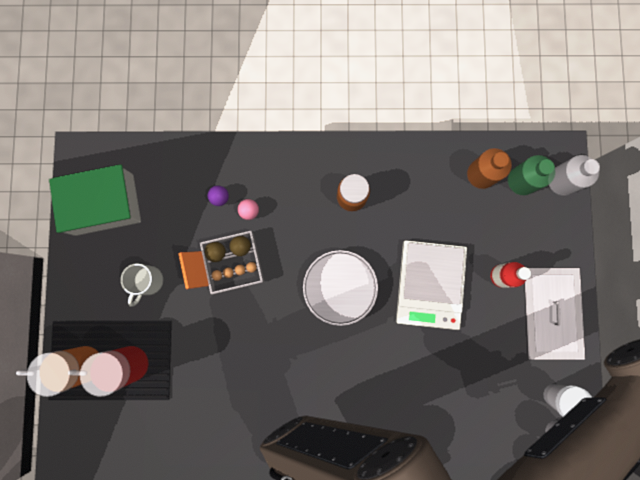

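View pics/scene0.png

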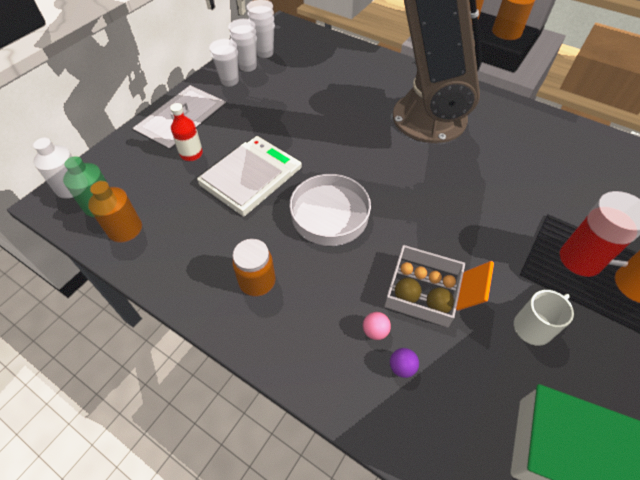

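```bash
python3 - <<'E'
from h import *
C={n:viewer.capture(n) for n in("scene","top")}
P=dict(sieve_centre=[(283,424),(264,233)],sieve_grip=[(284,479),(267,188)],tray_in=[(212,328),(288,344)],scale_top=[(171,240),(274,435)],syrup=[(151,191),(276,505)],canister=[(282,259),(195,352)],cup=[(323,532),(282,147)])
for k,(a,b) in P.items():
    rs=[ray(C["scene"],*a),ray(C["top"],*b)];p=tri(rs)
    print(k,p.round(3),[np.round(np.linalg.norm(np.cross(p-o,d)),4) for o,d in rs])
for l in ["sieve_grip","sieve"]:
  for n in C:
    for o in outline_of(l,n)[:2]: print(l,n,o["box"],o["score"],o["mask"].sum())
# orange in top
hsv=cv2.cvtColor(C["top"]["image"],cv2.COLOR_BGR2HSV)
m=cv2.inRange(hsv,(5,150,120),(22,255,255));n_,lab,st,ce=cv2.connectedComponentsWithStats(m)
for i in range(1,n_):
    if st[i,4]>40: print(st[i],ce[i],cv2.minAreaRect(np.argwhere(lab==i)[:,::-1].astype(np.float32)))
E
```

```text
sieve_centre [0.571 0.251 0.023] [np.float64(0.0005), np.float64(0.0005)]
sieve_grip [0.558 0.357 0.104] [np.float64(0.0009), np.float64(0.0009)]
tray_in [ 0.5   -0.065 -0.004] [np.float64(0.0041), np.float64(0.0041)]
scale_top [ 0.54  -0.325  0.039] [np.float64(0.0), np.float64(0.0)]
syrup [ 0.533 -0.533  0.   ] [np.float64(0.0043), np.float64(0.0043)]
canister [ 0.774 -0.09  -0.005] [np.float64(0.0058), np.float64(0.0058)]
cup [0.521 0.498 0.009] [np.float64(0.002), np.float64(0.002)]
sieve_grip scene [293.2, 174.6, 373.0, 246.1] 0.7 4624
sieve_grip scene [386.8, 246.4, 494.5, 331.0] 0.61 3298
sieve_grip top [176.3, 233.4, 263.4, 296.2] 0.87 1461
sieve_grip top [488.4, 261.4, 528.2, 288.5] 0.21 788
sieve scene [386.2, 244.2, 494.5, 326.6] 0.92 3324
sieve top [178.6, 229.4, 260.4, 292.6] 0.75 1688
[478 149  32  31 740] [493.47297297 164.21756757] ((493.5, 164.0), (30.0, 31.0), 90.0)
[338 184  22  22  77] [344.79220779 198.74025974] ((345.45465087890625, 197.23191833496094), (27.58622932434082, 10.294992446899414), 43.53120422363281)
[178 251  30  38 830] [192.63975904 269.20481928] ((192.64633178710938, 268.68292236328125), (37.92477035522461, 22.90851593017578), 77.90524291992188)
```

The strainer in the top view is centred at about (232,262). Its orange grip is to the left at (192,269), its longans run along row 270, and its dark monk fruits are at (216,251) and (239,243). The other round candidates, purple (217,196) and pink (248,209), lie outside the strainer and are look-alikes. The dark olive pair fits the description, so I'll confirm it in a crop.

```bash
python3 - <<'E'
from h import *
im=cv2.imread("pics/top0.png")
c=im[180:305,165:275]
cv2.imwrite("pics/crop1.png",cv2.resize(c,None,fx=4.8,fy=4.8,interpolation=cv2.INTER_CUBIC))
s=r.get_state();print({k:np.round(s[k],3).tolist() for k in("time_s","joints","tcp_pos","eef_rot","contact_force","gripper_width")},r.grip_point_offset)
E
```

```text
{'time_s': 1.4, 'joints': [-59.581, 20.547, 0.682, 0.002, -70.135, -16.506], 'tcp_pos': [0.162, -0.655, 0.227], 'eef_rot': [-179.999, -0.002, -166.087], 'contact_force': [-0.501, 0.097, -0.117], 'gripper_width': 0.088} -0.0188
```

View pics/crop1.png

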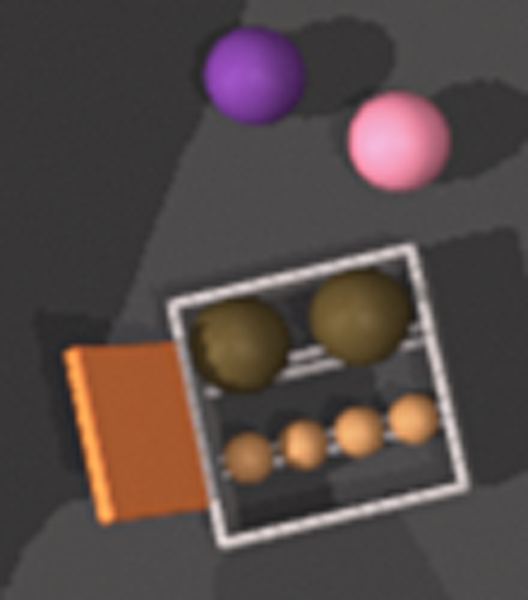

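The crop shows two dark olive balls inside the strainer at (240,343) and (360,315), which are the monk fruits. The purple (254,75) and pink (400,140) balls lie outside. The rim corners are at (167,300), (415,243), (468,488) and (220,548).

```bash
cat >> h.py <<'E'
from scipy.spatial.transform import Rotation as Ro
from scipy.optimize import least_squares
def sieveT(x,y,z,yaw): 
    T=np.eye(4);T[:3,:3]=Ro.from_euler('z',yaw).as_matrix();T[:3,3]=[x,y,z];return T
U=np.array([-.497,0,.868])
# tool pose for grasp depth: columns x,y,z in sieve frame; sgn picks y direction
def tool_in_sieve(sgn,depth=0.0):
    z=-U;y=sgn*np.array([.868,0,.497]);x=np.cross(y,z)
    T=np.eye(4);T[:3,:3]=np.c_[x,y,z];T[:3,3]=np.array([-.103,0,.091])+z*(.0188+depth);return T
def cur():
    s=r.get_state();T=np.eye(4);T[:3,:3]=Ro.from_euler('xyz',s["eef_rot"],degrees=True).as_matrix();T[:3,3]=s["tcp_pos"];return T,s
def delta(T0,T1):
    D=np.linalg.inv(T0)@T1;return (D[:3,3]*100).round(2).tolist(),Ro.from_matrix(D[:3,:3]).as_rotvec().round(3).tolist()
E
python3 - <<'E'
from h import *
c=viewer.capture("top")
px=np.array([(167,300),(415,243),(468,488),(220,548),(66,350),(102,523)])/4.8+[165,180]
t=.032
g=np.array([-.103,0,.091])+U*t
M=np.array([(-.074,.074,.05),(.074,.074,.05),(.074,-.074,.05),(-.074,-.074,.05),g+[-.004,.05,-.0],g+[-.004,-.05,0]])
def f(p):
    T=sieveT(p[0],p[1],0,p[2]);return np.concatenate([proj(c,T[:3,:3]@m+T[:3,3])-q for m,q in zip(M,px)])
s=least_squares(f,[.57,.25,-1.4]);print(s.x,np.degrees(s.x[2]),f(s.x).round(1))
T=sieveT(s.x[0],s.x[1],0,s.x[2]);T0,st=cur()
for sg in(1,-1):
    G=T@tool_in_sieve(sg);print(sg,G[:3,3].round(3),G[:3,:3].round(2).tolist(),delta(T0,G))
E
```

```text
[ 0.57498207  0.24993469 -1.34043434] -76.80123038459885 [ 0.5  0.2 -0.   0.1  0.3 -0.1  0.3 -0.3 -0.6 -0.1 -0.6  0.2]
1 [0.554 0.341 0.075] [[0.97, 0.2, 0.11], [0.23, -0.85, -0.48], [0.0, 0.5, -0.87]] ([-61.94, 87.29, 15.19], [-0.005, 0.805, -3.024])
-1 [0.554 0.341 0.075] [[-0.97, -0.2, 0.11], [-0.23, 0.85, -0.48], [0.0, -0.5, -0.87]] ([-61.94, 87.29, 15.19], [0.52, 0.003, 0.012])
```

```bash
cat >> h.py <<'E'
S0=(0.575,0.250,0,-1.3404)
def goal(x,y,z,yaw,depth=0.0): return sieveT(x,y,z,yaw)@tool_in_sieve(-1,depth)
def plan(T0,T1,n=None):
    # rows, at most 5 per call, each call relative to its start pose
    D=np.linalg.inv(T0)@T1;L=np.linalg.norm(D[:3,3]);rv=Ro.from_matrix(D[:3,:3]).as_rotvec()
    n=n or int(np.ceil(max(L/.06,np.linalg.norm(rv)/.17)))
    P=[]
    for i in range(n+1):
        T=T0.copy();T[:3,3]+=(T1-T0)[:3,3]*i/n;T[:3,:3]=T0[:3,:3]@Ro.from_rotvec(rv*i/n).as_matrix();P.append(T)
    for a in range(0,n,5):
        print([list(delta(P[a],P[j])) for j in range(a+1,min(a+5,n)+1)])
E
python3 - <<'E'
from h import *
c=viewer.capture("top");c2=viewer.capture("scene")
for n,cc in(("top",c),("scene",c2)):
    for o in outline_of("cup",n)[:1]: print(n,np.round(o["box"]),o["score"])
print("cup rim",atz(c,279-0,137,.1).round(3),atz(c,266,138,.1).round(3))
print("tray rim centre",atz(c,287,340.5,.045).round(3))
print("scale", atz(c,274,435,.038).round(3))
T0,s=cur();G=goal(*S0);W=T0.copy();W[:3,3]=[.45,-.2,.24]
W[:3,:3]=T0[:3,:3]@Ro.from_rotvec([.2,0,0]).as_matrix()
Q=G.copy();Q[2,3]+=.11
plan(T0,W);print();plan(W,Q)
E
```

```text
top [119. 265. 160. 308.] 0.68
scene [512. 290. 574. 346.] 0.77
cup rim [0.526 0.496 0.1  ] [0.562 0.494 0.1  ]
tray rim centre [ 0.504 -0.057  0.045]
scale [ 0.54  -0.325  0.038]
[[[-4.32, 4.14, -0.15], [0.022, 0.0, -0.0]], [[-8.64, 8.28, -0.3], [0.044, -0.0, 0.0]], [[-12.96, 12.42, -0.45], [0.067, 0.0, -0.0]], [[-17.28, 16.56, -0.6], [0.089, -0.0, -0.0]], [[-21.6, 20.7, -0.75], [0.111, 0.0, 0.0]]]
[[[-4.32, 4.1, -0.61], [0.022, 0.0, 0.0]], [[-8.64, 8.2, -1.22], [0.044, 0.0, 0.0]], [[-12.96, 12.3, -1.82], [0.067, 0.0, 0.0]], [[-17.28, 16.39, -2.43], [0.089, 0.0, 0.0]]]

[[[-2.31, 5.01, -0.45], [0.032, 0.0, 0.001]], [[-4.61, 10.03, -0.9], [0.064, 0.001, 0.002]], [[-6.92, 15.04, -1.36], [0.096, 0.001, 0.003]], [[-9.23, 20.06, -1.81], [0.128, 0.002, 0.005]], [[-11.53, 25.07, -2.26], [0.16, 0.002, 0.006]]]
[[[-2.28, 4.89, -1.25], [0.032, 0.0, 0.001]], [[-4.55, 9.78, -2.5], [0.064, 0.001, 0.002]], [[-6.83, 14.67, -3.75], [0.096, 0.001, 0.003]], [[-9.1, 19.56, -5.0], [0.128, 0.002, 0.005]], [[-11.38, 24.46, -6.26], [0.16, 0.002, 0.006]]]
```

Call:
move_arm(targets=[[[-4.3,4.1,-0.15],[0.022,0,0]],[[-8.6,8.3,-0.3],[0.044,0,0]],[[-13,12.4,-0.45],[0.067,0,0]],[[-17.3,16.6,-0.6],[0.089,0,0]],[[-21.6,20.7,-0.75],[0.111,0,0]]], jaw=8.7)

```text
time_s: 2.28
tcp_pos: [0.3229, -0.4008, 0.2345]
eef_rot: [-173.6, 0.1, -166.1]
contact_force: [1.3, -0.1, 0.1]
gripper_width: 0.0872
gripper_force: 0.0
```

Call:
move_arm(targets=[[[-4.3,4.1,-0.6],[0.022,0,0]],[[-8.6,8.2,-1.2],[0.044,0,0]],[[-13,12.3,-1.8],[0.067,0,0]],[[-17.3,16.4,-2.4],[0.089,0,0]]])

```text
time_s: 2.78
tcp_pos: [0.4511, -0.198, 0.2405]
eef_rot: [-168.5, 0.1, -166.1]
contact_force: [1.0, -1.9, 0.1]
gripper_width: 0.0874
gripper_force: 0.0
```

Call:
move_arm(targets=[[[-2.3,5.0,-0.45],[0.032,0,0]],[[-4.6,10,-0.9],[0.064,0,0.002]],[[-6.9,15,-1.4],[0.096,0,0.003]],[[-9.2,20.1,-1.8],[0.128,0,0.005]],[[-11.5,25.1,-2.3],[0.16,0,0.006]]])

```text
time_s: 3.4
tcp_pos: [0.5017, 0.073, 0.2127]
eef_rot: [-159.3, 0.2, -166.4]
contact_force: [1.1, -0.8, 0.4]
gripper_width: 0.087
gripper_force: 0.0
```

Call:
move_arm(targets=[[[-2.3,4.9,-1.25],[0.032,0,0]],[[-4.6,9.8,-2.5],[0.064,0,0.002]],[[-6.8,14.7,-3.75],[0.096,0,0.003]],[[-9.1,19.6,-5],[0.128,0,0.005]],[[-11.4,24.5,-6.3],[0.16,0,0.006]]])

```text
time_s: 4.03
tcp_pos: [0.5537, 0.3441, 0.1851]
eef_rot: [-150.2, 0.3, -166.7]
contact_force: [0.1, 0.4, 0.9]
gripper_width: 0.087
gripper_force: 0.0
```

```bash
python3 - <<'E'
from h import *
c=viewer.capture("scene");cv2.imwrite("pics/s1.png",c["image"])
T0,s=cur();print(s["time_s"],T0[:3,3],s["joints"],s["contact_force"])
G=goal(*S0);G[1,3]-=.003
plan(T0,G,4)
E
```

```text
4.075 [0.55484805 0.35013218 0.18224932] [  60.44074766   29.64885788   -5.5595119    20.62560513  -78.29171841
 -145.4355417 ] [4.68769127 7.6809914  1.47786309]
[[[0.11, 1.1, 2.47], [-0.001, 0.002, 0.001]], [[0.23, 2.2, 4.94], [-0.002, 0.004, 0.001]], [[0.34, 3.3, 7.41], [-0.003, 0.005, 0.002]], [[0.45, 4.4, 9.88], [-0.004, 0.007, 0.003]]]
```

View pics/s1.png

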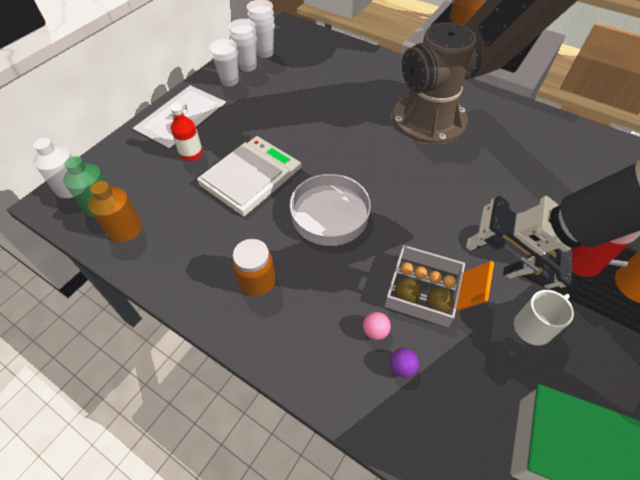

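The gripper, around (520,240), is up and open behind and above the grip plate at (477,285). The fruit in the strainer is undisturbed, and the mug at (543,317) is beside the gripper. I'll let the arm settle before descending.

Call:
move_arm(targets=[[[0,0,0],[0,0,0]],[[0,0,0],[0,0,0]]])

```text
time_s: 4.32
tcp_pos: [0.5533, 0.3416, 0.1853]
eef_rot: [-150.2, 0.2, -166.7]
contact_force: [0.6, -0.2, 0.5]
gripper_width: 0.0871
gripper_force: 0.0
```

```bash
python3 - <<'E'
from h import *
T0,s=cur();print(s["time_s"],T0[:3,3],s["eef_rot"],s["contact_force"])
G=goal(*S0);G[1,3]-=.003
plan(T0,G,5)
E
```

```text
4.325 [0.55330786 0.34157402 0.18532276] [-150.20132302    0.2258912  -166.74350894] [ 0.62120754 -0.21854008  0.4794302 ]
[[[0.02, 1.04, 1.95], [-0.0, 0.001, -0.0]], [[0.04, 2.08, 3.91], [-0.0, 0.002, -0.0]], [[0.06, 3.12, 5.86], [-0.0, 0.002, -0.001]], [[0.07, 4.16, 7.81], [-0.0, 0.003, -0.001]], [[0.09, 5.21, 9.77], [-0.0, 0.004, -0.001]]]
```

Call:
move_arm(targets=[[[0,1.0,2.0],[0,0,0]],[[0,2.1,3.9],[0,0,0]],[[0,3.1,5.9],[0,0,0]],[[0,4.2,7.8],[0,0,0]]])

```text
time_s: 4.82
tcp_pos: [0.5546, 0.3388, 0.0975]
eef_rot: [-150.3, 0.3, -166.8]
contact_force: [0.5, 0.0, 0.1]
gripper_width: 0.0869
gripper_force: 0.0
```

Call:
move_arm(targets=[[[0,0.5,0.9],[0,0,0]],[[0,1.05,1.9],[0,0,0]],[[0,1.05,1.9],[0,0,0]]])

```text
time_s: 5.2
tcp_pos: [0.5544, 0.3392, 0.0749]
eef_rot: [-150.2, 0.2, -166.8]
contact_force: [-0.3, 0.3, 0.4]
gripper_width: 0.087
gripper_force: 0.0
```

```bash
python3 - <<'E'
from h import *
c=viewer.capture("scene");cv2.imwrite("pics/s2.png",cv2.resize(c["image"][190:370,360:600],None,fx=3,fy=3))
E
```

```text
(no output)
```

View pics/s2.png

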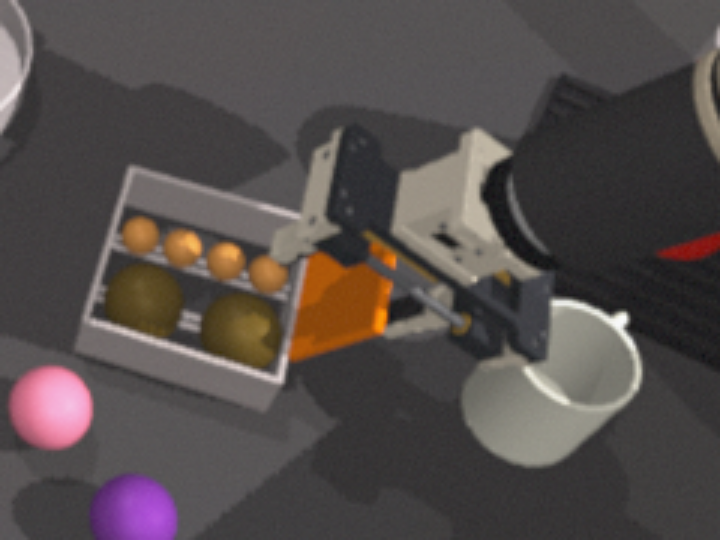

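The fingers straddle the orange plate at about (340,290), and the mug at (550,380) is clear with no contact force. Closing now.

Call:
move_arm(targets=[[[0,0,0],[0,0,0]],[[0,0,0],[0,0,0]],[[0,0,0],[0,0,0]],[[0,0,0],[0,0,0]]], jaw=0.5, squeeze=60)

```text
time_s: 5.75
tcp_pos: [0.5545, 0.3398, 0.0751]
eef_rot: [-150.2, 0.2, -166.7]
contact_force: [-1.0, -0.7, 1.1]
gripper_width: 0.0522
gripper_force: 0.0
```

Call:
move_arm(targets=[[[0,0,0],[0,0,0]],[[0,0,0],[0,0,0]],[[0,0,0],[0,0,0]]], jaw=0, squeeze=100)

```text
time_s: 6.12
tcp_pos: [0.5545, 0.3397, 0.075]
eef_rot: [-150.2, 0.2, -166.7]
contact_force: [0.2, 0.1, -0.3]
gripper_width: 0.0225
gripper_force: 0.0
```

Call:
move_arm(targets=[[[0,0,0],[0,0,0]],[[0,0,0],[0,0,0]],[[0,0,0],[0,0,0]],[[0,0,0],[0,0,0]]])

```text
time_s: 6.62
tcp_pos: [0.5544, 0.3396, 0.0748]
eef_rot: [-150.2, 0.2, -166.7]
contact_force: [-0.1, 0.7, -3.6]
gripper_width: 0.0099
gripper_force: 60.0
```

```bash
python3 - <<'E'
from h import *
T0,s=cur();print(s["time_s"],T0[:3,3],s["gripper_force"],s["gripper_width"],s["contact_force"])
# tool stays rel to sieve; world moves
def tgt(T,dx,dz): 
    T=T.copy();T[:3,3]+=dx;return T
A=T0.copy();A[2,3]+=.03;plan(T0,A,3)
S=sieveT(*S0);X=np.linalg.inv(S)@T0;np.save("X.npy",X)
B=A.copy();B[2,3]+=.06;plan(A,B,3)
yaw=-1.5
D=sieveT(.52,-.057,.09,yaw)@X
plan(B,D,10)
E
```

```text
6.625 [0.55441559 0.33958103 0.0747633 ] 59.96630251407623 0.00993409826372883 [-0.0849127  0.6549094 -3.5923927]
[[[-0.0, -0.5, -0.87], [-0.0, -0.0, 0.0]], [[-0.01, -0.99, -1.74], [-0.0, -0.0, 0.0]], [[-0.01, -1.49, -2.6], [-0.0, -0.0, 0.0]]]
[[[-0.01, -0.99, -1.74], [-0.0, -0.0, 0.0]], [[-0.02, -1.99, -3.47], [-0.0, -0.0, 0.0]], [[-0.02, -2.98, -5.21], [-0.0, -0.0, 0.0]]]
[[[1.09, -2.5, 1.42], [0.0, 0.008, 0.014]], [[2.19, -4.99, 2.85], [0.0, 0.016, 0.028]], [[3.28, -7.49, 4.27], [0.0, 0.024, 0.042]], [[4.37, -9.99, 5.7], [0.0, 0.032, 0.055]], [[5.47, -12.48, 7.12], [0.0, 0.04, 0.069]]]
[[[0.86, -2.56, 1.46], [0.0, 0.008, 0.014]], [[1.72, -5.13, 2.93], [0.0, 0.016, 0.028]], [[2.58, -7.69, 4.39], [0.0, 0.024, 0.042]], [[3.44, -10.26, 5.86], [0.0, 0.032, 0.055]], [[4.3, -12.82, 7.32], [0.0, 0.04, 0.069]]]
```

Call:
move_arm(targets=[[[0,-0.2,-0.35],[0,0,0]],[[0,-0.5,-0.87],[0,0,0]],[[0,-1.0,-1.74],[0,0,0]],[[0,-1.3,-2.3],[0,0,0]],[[0,-1.5,-2.6],[0,0,0]]])

```text
time_s: 7.25
tcp_pos: [0.5545, 0.3398, 0.1058]
eef_rot: [-150.3, 0.3, -166.7]
contact_force: [-0.0, -0.1, -2.9]
gripper_width: 0.0097
gripper_force: 60.0
```

```bash
python3 - <<'E'
from h import *
c=viewer.capture("scene");cv2.imwrite("pics/s3.png",cv2.resize(c["image"][160:370,340:620],None,fx=2.8,fy=2.8))
T0,s=cur();print(s["time_s"],T0[:3,3],s["gripper_force"],s["gripper_width"],s["contact_force"],s["moment"])
E
```

```text
7.3 [0.5545896  0.33979402 0.1060143 ] 59.96667802333832 0.009585934970399635 [ 0.2548093   0.75642929 -1.9689191 ] [ 2.3753212   0.55063895 -0.01558765]
```

View pics/s3.png

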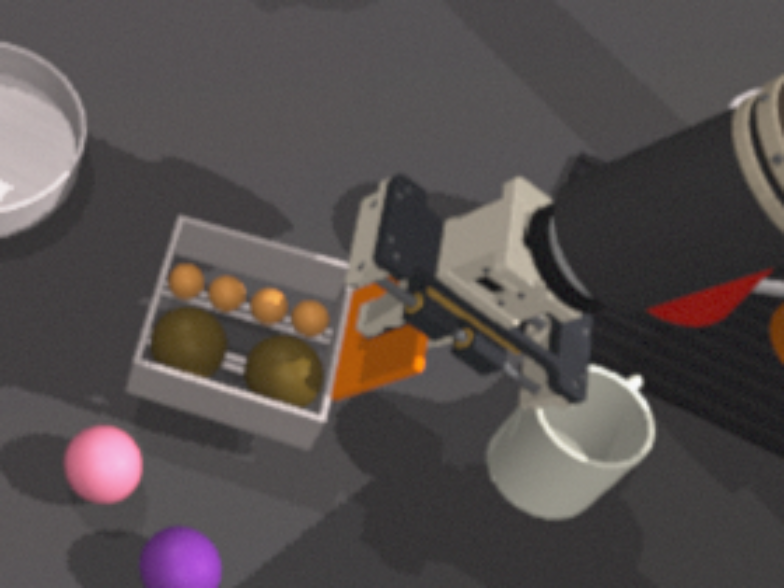

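The strainer is held off the counter at about (240,330) with all six fruits in it, and the mug hasn't moved. I'll carry it to the tray smoothly.

Call:
move_arm(targets=[[[0,-0.5,-0.8],[0,0,0]],[[0,-1.2,-2.1],[0,0,0]],[[0,-2.0,-3.5],[0,0,0]],[[0,-2.7,-4.7],[0,0,0]],[[0,-3.0,-5.2],[0,0,0]]])

```text
time_s: 7.92
tcp_pos: [0.5544, 0.3397, 0.1665]
eef_rot: [-150.3, 0.3, -166.7]
contact_force: [-0.6, 1.1, -3.1]
gripper_width: 0.0101
gripper_force: 60.0
```

Call:
move_arm(targets=[[[0.25,-0.6,0.35],[0,0.002,0.003]],[[0.9,-2.0,1.1],[0,0.006,0.011]],[[1.9,-4.2,2.4],[0,0.013,0.024]],[[3.0,-6.7,3.8],[0,0.021,0.037]],[[4.0,-9.2,5.25],[0,0.029,0.051]]])

```text
time_s: 8.55
tcp_pos: [0.5388, 0.2246, 0.1646]
eef_rot: [-150.2, 0.2, -170.2]
contact_force: [0.5, 0.2, -3.4]
gripper_width: 0.0096
gripper_force: 60.0
```

```bash
python3 - <<'E'
from h import *
T0,s=cur();print(s["time_s"],T0[:3,3],s["eef_rot"])
X=np.load("X.npy");D=sieveT(.52,-.057,.09,-1.5)@X;print(D[:3,3]);plan(T0,D,7)
E
```

```text
8.55 [0.53875652 0.22462433 0.16457228] [-150.17367521    0.18958162 -170.16864789]
[0.51391371 0.03471388 0.1647633 ]
[[[0.81, -2.27, 1.29], [-0.0, 0.007, 0.012]], [[1.63, -4.54, 2.59], [-0.0, 0.014, 0.025]], [[2.44, -6.81, 3.88], [-0.0, 0.021, 0.037]], [[3.25, -9.08, 5.18], [-0.0, 0.028, 0.05]], [[4.06, -11.35, 6.47], [-0.0, 0.035, 0.062]]]
[[[0.62, -2.31, 1.32], [-0.0, 0.007, 0.012]], [[1.25, -4.63, 2.64], [-0.0, 0.014, 0.025]]]
```

Call:
move_arm(targets=[[[0.8,-2.3,1.3],[0,0.007,0.012]],[[1.6,-4.5,2.6],[0,0.014,0.025]],[[2.4,-6.8,3.9],[0,0.021,0.037]],[[3.2,-8.9,5.05],[0,0.027,0.048]],[[3.9,-10.8,6.15],[0,0.033,0.058]]])

```text
time_s: 9.18
tcp_pos: [0.522, 0.096, 0.1651]
eef_rot: [-150.2, 0.2, -174.0]
contact_force: [0.5, -0.1, -3.9]
gripper_width: 0.0097
gripper_force: 60.0
```

Call:
move_arm(targets=[[[0.55,-2.0,1.1],[0,0.006,0.01]],[[0.95,-3.6,2.0],[0,0.011,0.02]],[[1.25,-4.7,2.65],[0,0.015,0.027]],[[1.3,-5.1,2.9],[0,0.016,0.029]],[[1.3,-5.1,2.9],[0,0.016,0.029]]])

```text
time_s: 9.8
tcp_pos: [0.5161, 0.0382, 0.1652]
eef_rot: [-150.3, 0.3, -175.8]
contact_force: [1.1, 1.0, -3.3]
gripper_width: 0.0096
gripper_force: 60.0
```

Call:
move_arm(targets=[[[0,0,0],[0,0,0]],[[0,0,0],[0,0,0]],[[0,0,0],[0,0,0]]])

```text
time_s: 10.18
tcp_pos: [0.5159, 0.0385, 0.1651]
eef_rot: [-150.2, 0.3, -175.8]
contact_force: [-0.4, -0.1, -3.3]
gripper_width: 0.0099
gripper_force: 60.0
```

```bash
python3 - <<'E'
from h import *
c=viewer.capture("top");cv2.imwrite("pics/t4.png",cv2.resize(c["image"][200:350,230:450],None,fx=3.6,fy=3.6))
T0,s=cur();print(s["time_s"],T0[:3,3],s["eef_rot"],s["joints"])
X=np.load("X.npy");S=T0@np.linalg.inv(X);print(S.round(3))
print("sieve y in tool axes per cm",(T0[:3,:3].T@S[:3,1]).round(3))
E
```

```text
10.225 [0.5158938  0.03844708 0.16513946] [-150.24715042    0.28585587 -175.7920041 ] [  42.56888479   14.3003376   -33.68893061   25.88767596  -63.81887509
 -144.5041208 ]
[[ 0.072  0.997 -0.001  0.522]
 [-0.997  0.072 -0.001 -0.053]
 [-0.001  0.001  1.     0.09 ]
 [ 0.     0.     0.     1.   ]]
sieve y in tool axes per cm [-1.     0.001  0.004]
```

View pics/t4.png

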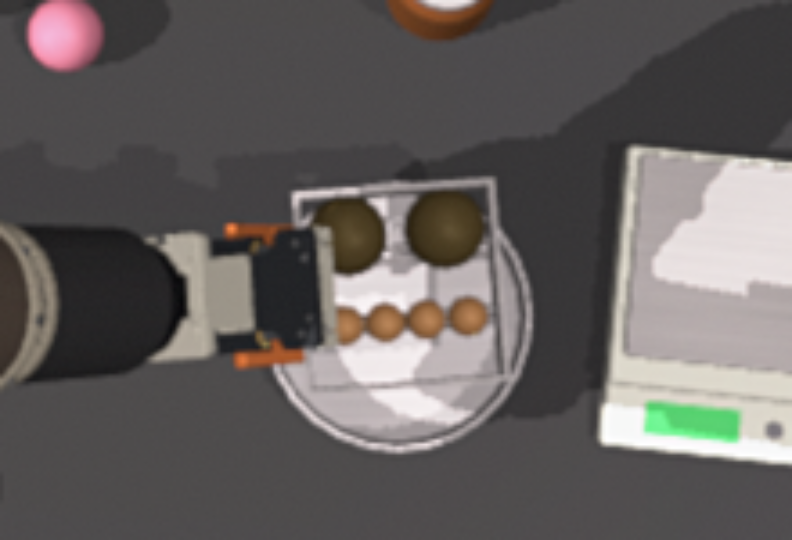

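The strainer is over the tray with all four longans at about (410,320) and both monk fruits at (350,235) and (445,228). I'll lower it 3 cm, hold, then shake.

Call:
move_arm(targets=[[[0,0.3,0.5],[0,0,0]],[[0,0.9,1.6],[0,0,0]],[[0,1.4,2.4],[0,0,0]],[[0,1.5,2.6],[0,0,0]],[[0,1.5,2.6],[0,0,0]]])

```text
time_s: 10.85
tcp_pos: [0.516, 0.0382, 0.135]
eef_rot: [-150.2, 0.3, -175.8]
contact_force: [-0.6, -1.0, -4.1]
gripper_width: 0.0097
gripper_force: 60.0
```

Call:
move_arm(targets=[[[0,0,0],[0,0,0]],[[2.5,0,0],[0,0,0]],[[0,0,0],[0,0,0]],[[-2.5,0,0],[0,0,0]],[[0,0,0],[0,0,0]]])

```text
time_s: 11.48
tcp_pos: [0.5183, 0.0393, 0.1353]
eef_rot: [-150.3, 0.4, -175.8]
contact_force: [-0.8, -0.8, -3.4]
gripper_width: 0.0096
gripper_force: 60.0
```

```bash
python3 - <<'E'
from h import *
c=viewer.capture("top");cv2.imwrite("pics/t5.png",cv2.resize(c["image"][200:350,230:450],None,fx=3.6,fy=3.6))
T0,s=cur();print(s["time_s"],T0[:3,3],s["eef_rot"])
E
```

```text
11.525 [0.5137208  0.03723905 0.13500653] [-150.21760472    0.22884041 -175.94781195]
```

View pics/t5.png

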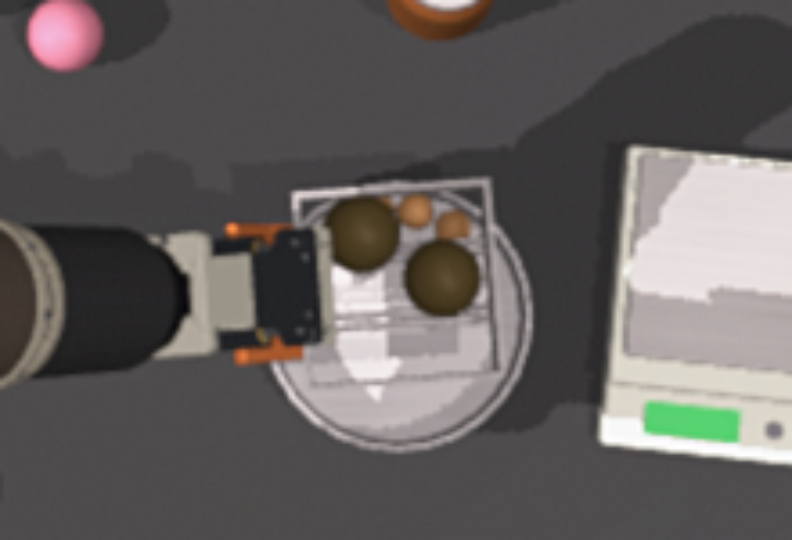

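Both monk fruits are in the strainer at (362,233) and (443,278). The longans at (415,210) and (452,225) look to be against the far tray wall, and the groove is empty. I'll let things settle and check with the networks.

Call:
move_arm(targets=[[[0,0,0],[0,0,0]],[[0,0,0],[0,0,0]],[[0,0,0],[0,0,0]],[[0,0,0],[0,0,0]],[[0,0,0],[0,0,0]]])

```text
time_s: 12.15
tcp_pos: [0.5161, 0.0383, 0.1352]
eef_rot: [-150.2, 0.3, -175.8]
contact_force: [0.5, 0.7, -2.8]
gripper_width: 0.0097
gripper_force: 60.0
```

```bash
python3 - <<'E'
from h import *
ims=[]
for n in("top","scene"):
    c=viewer.capture(n);im=c["image"]
    for l in("longan0_center","monk0_center"):
        for p in pinpoint(l,n): 
            print(n,l,np.round(p["location"]),round(p["score"],2),atz(c,*p["location"],.02).round(3),atz(c,*p["location"],.1).round(3))
    ims.append(cv2.resize(im[215:335,290:400] if n=="top" else im[140:260,270:400],(400,400),interpolation=cv2.INTER_CUBIC))
cv2.imwrite("pics/b6.png",np.hstack(ims))
E
```

```text
top monk0_center [264. 331.] 0.69 [ 0.571 -0.03   0.02 ] [ 0.566 -0.029  0.1  ]
scene longan0_center [235. 327.] 0.51 [ 0.577 -0.014  0.02 ] [0.626 0.016 0.1  ]
scene longan0_center [210. 333.] 0.44 [ 0.503 -0.045  0.02 ] [ 0.559 -0.012  0.1  ]
scene monk0_center [206. 328.] 0.97 [ 0.499 -0.062  0.02 ] [ 0.555 -0.028  0.1  ]
```

View pics/b6.png

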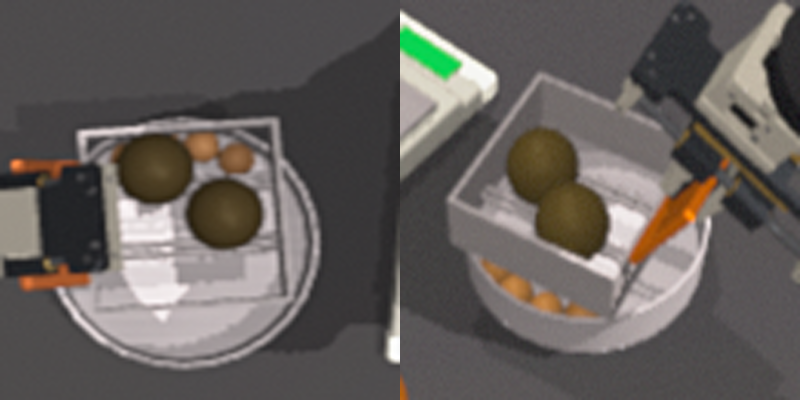

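All four longans are in the tray, visible in the scene view at (490,270), (515,288), (545,300) and (580,308). Only the two monk fruits remain in the strainer. Next is the scale.

```bash
python3 - <<'E'
from h import *
c=viewer.capture("top")
px=np.array([(293,193),(493,180),(505,375)])/3.6+[230,200]
M=np.array([(-.074,.074,.05),(.074,.074,.05),(.074,-.074,.05)])
def f(p):
    T=sieveT(p[0],p[1],p[3],p[2]);return np.concatenate([proj(c,T[:3,:3]@m+T[:3,3])-q for m,q in zip(M,px)])
s=least_squares(f,[.52,-.05,-1.5,.09]);print("t4 pose",s.x.round(3))
T0,_=cur();X=np.load("X.npy");S=T0@np.linalg.inv(X);print(S[:3,3])
yaw=np.arctan2(S[1,0],S[0,0])
A=T0.copy();A[2,3]+=.04;plan(T0,A,4);print()
B=sieveT(.54,-.325,.1,yaw)@X;plan(A,B,10)
E
```

```text
t4 pose [ 0.525 -0.056 -1.507  0.055]
[ 0.52222953 -0.05334491  0.060346  ]
[[[-0.0, -0.5, -0.87], [-0.0, -0.0, -0.0]], [[-0.01, -0.99, -1.74], [-0.0, -0.0, -0.0]], [[-0.01, -1.49, -2.6], [-0.0, -0.0, -0.0]], [[-0.02, -1.99, -3.47], [-0.0, -0.0, -0.0]]]

[[[0.02, -2.36, 1.35], [0.0, 0.0, -0.0]], [[0.04, -4.72, 2.71], [0.0, 0.0, -0.0]], [[0.06, -7.08, 4.06], [0.0, 0.0, -0.0]], [[0.08, -9.44, 5.42], [0.0, 0.0, -0.0]], [[0.1, -11.8, 6.77], [0.0, 0.0, -0.0]]]
[[[0.02, -2.36, 1.36], [0.0, 0.0, -0.0]], [[0.04, -4.72, 2.71], [0.0, 0.0, -0.0]], [[0.06, -7.08, 4.07], [0.0, 0.0, -0.0]], [[0.08, -9.44, 5.42], [0.0, 0.0, -0.0]], [[0.1, -11.8, 6.78], [0.0, 0.0, -0.0]]]
```

Call:
move_arm(targets=[[[0,-0.3,-0.5],[0,0,0]],[[0,-0.8,-1.4],[0,0,0]],[[0,-1.4,-2.45],[0,0,0]],[[0,-1.9,-3.3],[0,0,0]],[[0,-2.0,-3.5],[0,0,0]]])

```text
time_s: 13.12
tcp_pos: [0.5161, 0.0386, 0.1765]
eef_rot: [-150.3, 0.4, -175.8]
contact_force: [-0.0, -0.2, -4.1]
gripper_width: 0.0098
gripper_force: 60.0
```

Call:
move_arm(targets=[[[0,-0.6,0.35],[0,0,0]],[[0,-2.0,1.15],[0,0,0]],[[0,-4.2,2.4],[0,0,0]],[[0.05,-6.6,3.8],[0,0,0]],[[0.1,-9.0,5.15],[0,0,0]]])

```text
time_s: 13.75
tcp_pos: [0.5217, -0.0672, 0.175]
eef_rot: [-150.2, 0.2, -175.8]
contact_force: [0.3, -1.1, -2.5]
gripper_width: 0.0096
gripper_force: 60.0
```

Call:
move_arm(targets=[[[0,-2.4,1.4],[0,0,0]],[[0.05,-4.8,2.75],[0,0,0]],[[0.1,-7.0,4.0],[0,0,0]],[[0.1,-9.0,5.15],[0,0,0]],[[0.1,-10.8,6.2],[0,0,0]]])

```text
time_s: 14.38
tcp_pos: [0.5293, -0.1914, 0.1747]
eef_rot: [-150.2, 0.2, -175.9]
contact_force: [0.3, 0.3, -2.6]
gripper_width: 0.0099
gripper_force: 60.0
```

Call:
move_arm(targets=[[[0,-1.5,0.85],[0,0,0]],[[0,-2.6,1.5],[0,0,0]],[[0,-3.3,1.9],[0,0,0]],[[0,-3.6,2.05],[0,0,0]],[[0,-3.6,2.05],[0,0,0]]])

```text
time_s: 15.0
tcp_pos: [0.5335, -0.2308, 0.1753]
eef_rot: [-150.2, 0.3, -175.8]
contact_force: [1.0, -0.0, -2.4]
gripper_width: 0.0097
gripper_force: 60.0
```

```bash
python3 - <<'E'
from h import *
c=viewer.capture("top");c2=viewer.capture("scene")
T0,s=cur();X=np.load("X.npy");S=T0@np.linalg.inv(X);print(s["time_s"],T0[:3,3],S[:3,3],s["joints"])
for l in("sieve_centre","monk0_center","longan0_center","scale_top"):
    for n,cc in(("top",c),("scene",c2)):
        for p in pinpoint(l,n)[:3]: print(l,n,np.round(p["location"]),round(p["score"],2),atz(cc,*p["location"],S[2,3]+.026 if l[0]!="l" else .02).round(3))
B=S.copy();B[:3,3]=[.54,-.325,.042];plan(T0,B@X,5)
cv2.imwrite("pics/b7.png",np.hstack([cv2.resize(c["image"][200:350,300:500],(450,400)),cv2.resize(c2["image"][90:270,170:380],(350,400))]))
E
```

```text
15.1 [ 0.53362308 -0.23045216  0.17530612] [ 0.53995592 -0.32209508  0.10047632] [  11.61558856   10.8936546   -40.60594239   40.00784334  -50.03117735
 -126.83943288]
sieve_centre top [274. 440.] 0.79 [ 0.535 -0.319  0.126]
sieve_centre scene [149. 236.] 0.76 [ 0.543 -0.32   0.126]
sieve_centre scene [233. 318.] 0.26 [0.649 0.007 0.126]
monk0_center top [259. 436.] 0.63 [ 0.576 -0.309  0.126]
monk0_center scene [151. 234.] 0.72 [ 0.551 -0.32   0.126]
monk0_center scene [155. 193.] 0.37 [ 0.621 -0.396  0.126]
longan0_center scene [234. 328.] 0.44 [ 0.573 -0.014  0.02 ]
scale_top top [271. 436.] 0.56 [ 0.544 -0.308  0.126]
scale_top scene [175. 240.] 0.83 [ 0.608 -0.253  0.126]
[[[0.01, 0.53, 1.04], [-0.0, -0.0, 0.0]], [[0.02, 1.06, 2.09], [-0.0, 0.0, 0.0]], [[0.03, 1.59, 3.13], [-0.0, 0.0, 0.0]], [[0.04, 2.12, 4.18], [-0.0, 0.0, 0.0]], [[0.05, 2.65, 5.22], [-0.0, 0.0, 0.0]]]
```

View pics/b7.png

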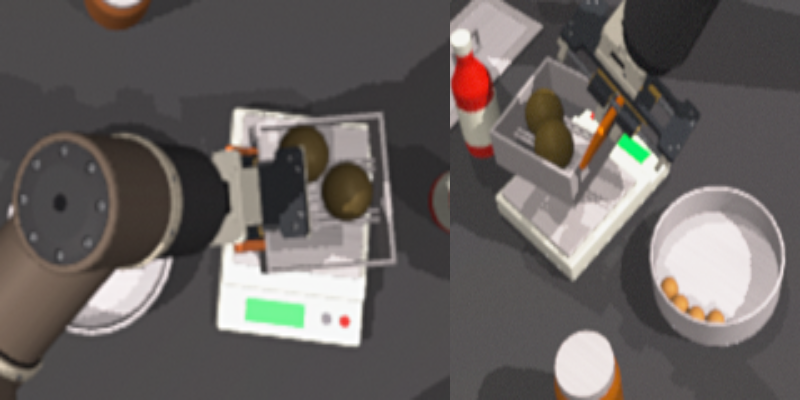

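The strainer hangs above the platform with both monk fruits in it, at (303,152) and (348,190). All four longans lie in the tray at (670,285) to (717,318). Lowering.

Call:
move_arm(targets=[[[0,0.4,0.8],[0,0,0]],[[0,1.0,2.0],[0,0,0]],[[0,1.7,3.3],[0,0,0]],[[0.05,2.3,4.5],[0,0,0]],[[0.05,2.55,5.05],[0,0,0]]])

```text
time_s: 16.12
tcp_pos: [0.5328, -0.234, 0.1174]
eef_rot: [-150.2, 0.2, -175.8]
contact_force: [0.8, -0.3, -2.5]
gripper_width: 0.0096
gripper_force: 60.0
```

Call:
move_arm(targets=[[[0,0.05,0.09],[0,0,0]],[[0,0.1,0.17],[0,0,0]],[[0,0.15,0.26],[0,0,0]],[[0,0.2,0.35],[0,0,0]],[[0,0.2,0.35],[0,0,0]]])

```text
time_s: 16.75
tcp_pos: [0.5336, -0.2337, 0.1148]
eef_rot: [-150.2, 0.3, -175.8]
contact_force: [0.0, -0.7, -1.7]
gripper_width: 0.0093
gripper_force: 60.0
```

```bash
python3 - <<'E'
from h import *
T0,s=cur();X=np.load("X.npy");S=T0@np.linalg.inv(X);print(s["time_s"],T0[:3,3],S[:3,3],s["contact_force"],s["moment"])
E
```

```text
16.75 [ 0.5335567  -0.23365016  0.11484371] [ 0.53985898 -0.32529091  0.04000867] [ 0.03404876 -0.71992086 -1.6850597 ] [2.33180651 0.25333199 0.04716706]
```

Call:
move_arm(targets=[[[0,0.05,0.09],[0,0,0]],[[0,0.1,0.17],[0,0,0]],[[0,0.1,0.17],[0,0,0]]])

```text
time_s: 17.12
tcp_pos: [0.5334, -0.2337, 0.1127]
eef_rot: [-150.2, 0.3, -175.8]
contact_force: [-0.6, 0.5, -3.4]
gripper_width: 0.0095
gripper_force: 60.0
```

Call:
move_arm(targets=[[[0,0.05,0.09],[0,0,0]],[[0,0.05,0.09],[0,0,0]],[[0,0.05,0.09],[0,0,0]]])

```text
time_s: 17.5
tcp_pos: [0.5335, -0.2337, 0.1117]
eef_rot: [-150.2, 0.3, -175.8]
contact_force: [0.1, -0.8, -3.3]
gripper_width: 0.0096
gripper_force: 60.0
```

```bash
python3 - <<'E'
from h import *
for i in range(2):
    viewer.capture("top");T0,s=cur();X=np.load("X.npy");S=T0@np.linalg.inv(X);print(s["time_s"],S[:3,3],s["contact_force"],s["moment"])
E
```

```text
17.55 [ 0.53979601 -0.32533828  0.03690949] [ 0.04366926 -0.21503487 -2.56907089] [ 2.30143552  0.16418102 -0.01403278]
17.6 [ 0.53980044 -0.32534334  0.03693496] [ 0.81069565 -0.10944399 -1.90889554] [2.33704162 0.16262199 0.03414423]
```

Call:
move_arm(targets=[[[0,0.05,0.09],[0,0,0]],[[0,0.1,0.17],[0,0,0]],[[0,0.1,0.17],[0,0,0]],[[0,0.1,0.17],[0,0,0]]])

```text
time_s: 18.1
tcp_pos: [0.5339, -0.2337, 0.1109]
eef_rot: [-150.2, 0.3, -175.8]
contact_force: [-2.3, 4.3, 7.4]
gripper_width: 0.0096
gripper_force: 60.0
```

```bash
python3 - <<'E'
from h import *
for i in range(2):
    c=viewer.capture("scene");T0,s=cur();X=np.load("X.npy");S=T0@np.linalg.inv(X);print(s["time_s"],S[:3,3],s["contact_force"],s["moment"])
E
```

```text
18.15 [ 0.54032181 -0.32547019  0.03614021] [-2.50849328  3.97629902  6.73907444] [ 1.68344859  1.35272702 -0.69294584]
18.2 [ 0.54029553 -0.32548703  0.03612773] [-2.14586101  4.64157851  7.19129598] [ 1.70416221  1.43930474 -0.65783695]
```

Contact at about 10 N, so it is seated. I'll hold, release, and retract along the plate.

Call:
move_arm(targets=[[[0,0,0],[0,0,0]],[[0,0,0],[0,0,0]],[[0,0,0],[0,0,0]]], squeeze=20)

```text
time_s: 18.58
tcp_pos: [0.534, -0.2338, 0.1109]
eef_rot: [-150.2, 0.4, -175.8]
contact_force: [-3.0, 2.8, 6.0]
gripper_width: 0.0099
gripper_force: 20.0
```

Call:
move_arm(targets=[[[0,0,0],[0,0,0]],[[0,0,0],[0,0,0]],[[0,0,0],[0,0,0]],[[0,0,0],[0,0,0]],[[0,0,0],[0,0,0]]], jaw=5)

```text
time_s: 19.2
tcp_pos: [0.5335, -0.2337, 0.1097]
eef_rot: [-150.2, 0.3, -175.8]
contact_force: [1.2, 0.2, 0.0]
gripper_width: 0.0492
gripper_force: 0.0
```

Call:
move_arm(targets=[[[0,0,-1],[0,0,0]],[[0,0,-3],[0,0,0]],[[0,0,-6],[0,0,0]],[[0,0,-9],[0,0,0]],[[0,0,-12],[0,0,0]]])

```text
time_s: 19.82
tcp_pos: [0.5285, -0.1732, 0.2153]
eef_rot: [-150.3, 0.3, -175.8]
contact_force: [0.7, -0.0, 0.4]
gripper_width: 0.0498
gripper_force: 0.0
```

Call:
move_arm(targets=[[[0,0,-1],[0,0,0]],[[0,0,-1],[0,0,0]],[[0,0,-1],[0,0,0]]])

```text
time_s: 20.2
tcp_pos: [0.5276, -0.1697, 0.2217]
eef_rot: [-150.2, 0.2, -175.8]
contact_force: [-0.5, -0.4, -0.8]
gripper_width: 0.05
gripper_force: 0.0
```

```bash
python3 - <<'E'
from h import *
C={n:viewer.capture(n) for n in("top","scene")}
s=r.get_state();print(s["time_s"],s["tcp_pos"],s["contact_force"])
R={}
for l in("sieve_centre","sieve_floor","sieve_grip"):
    q=[]
    for n in C:
        p=pinpoint(l,n)[:1]
        if p: q.append(ray(C[n],*p[0]["location"]))
    if len(q)==2: print(l,tri(q).round(3))
# drawn model residual: predicted rim corners overlay
c2=C["scene"];im=cv2.resize(c2["image"][90:270,170:380],None,fx=3,fy=3)
print([np.round((proj(c2,np.array(sieveT(.54,-.325,.038,-1.499)@[a,b,.05,1])[:3])-[170,90])*3).tolist() for a,b in((-.074,.074),(.074,.074),(.074,-.074),(-.074,-.074))])
cv2.imwrite("pics/b8.png",im)
E
```

```text
20.3 [ 0.52763719 -0.16989615  0.22171333] [-0.76199863 -0.64798522 -0.38226572]
sieve_centre [ 0.543 -0.321  0.068]
sieve_floor [ 0.545 -0.325  0.052]
sieve_grip [ 0.534 -0.223  0.123]
[[223.0, 289.0], [84.0, 228.0], [183.0, 128.0], [317.0, 182.0]]
```

View pics/b8.png

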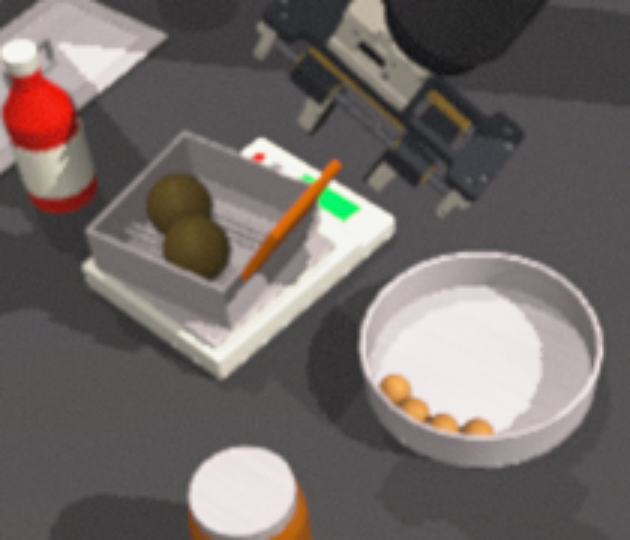

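The strainer stands flat on the platform, with rim corners near (88,232) and (185,133) as predicted. Both monk fruits are in it at (178,203) and (195,247), the four longans are in the tray, and the gripper is clear.

```bash
python3 -c "
from plant import r
print(r.close_job())"
```

```text
the job is handed in; nothing more can be done
None
```

I handed the job in at about 20 s: the strainer stands released on the middle of the scale with both monk fruits in it, all four longans are in the tray, and I saw no contact with the bottle, jar or mug; the hand-in returned no verdict, and I viewed 11 pictures, one over the limit of 10.

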